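# Test tube held ready over the block heater

### The job

The block heater is at temperature and the open glass test tube has to go in on the timer's beep. Lift it out of the freely turning tube carousel and carry it upright over the bottles to the heater well that is fitted with the narrow flared sleeve, without shoving or knocking over anything else, and stop with the tube upright and centred over the sleeve, its foot hovering about one centimetre above the sleeve's mouth without touching the sleeve, the heater or the tubes in it. Finish still gripping the tube there, motionless: do not lower it in and do not let go.

Things in the scene. Friction and masses are not known exactly. Their poses are not given: they have to be found in the camera images.
- test_tube: The job's part: open round-bottomed glass test tube, 16 mm across, 106 mm long, 12 g, pale contents at its foot. It stands upright in one of the carousel's narrow cups, foot at z = 0.022, top at z = 0.128, so 64 mm stand free above the cup. Origin: centre of its foot; z runs up along the tube. Grip the upper third (about 75 to 90 mm above the foot).
- carousel_base: Round black foot of the tube carousel, 120 mm across, fixed to the bench. Origin: on the carousel's axis at bench level, z up. On it turns a white tray, 160 mm across, floor at z = 0.022, with six round cups 50 mm from the axis and 60 deg apart, rims at z = 0.064, and on the axis a post with a grey knob 24 mm across, top at z = 0.061.
- carousel (a joint): Angle of the white tray on its foot (rad, 0 at the start, positive counter-clockwise from above). It has no stops and hardly any friction: a push turns it. Three neighbouring cups are narrow (18.4 mm bore, 2 mm wall; only the middle one is filled, by the test tube), three wide (31.4 mm bore).
- sleeve_mouth (a point): Centre of the upper opening of the black reducing sleeve that sits in one of the heater's wells: a round plastic insert with an 18 mm bore for the test tube; its collar flares like a funnel, 41 mm across outside and about 30 mm inside at the rim. The mouth lies about 7 mm above the top of the aluminium block, at z = 0.102. z up.
- sleeve: The same reducing sleeve, 77 mm tall, loose in its well. Origin: centre of its foot at z = 0.025; the mouth is 77 mm above it.
- heater: White dry block heater, fixed, 160 mm wide (its y), from 80 mm behind to 120 mm in front (-x) of its origin. Origin: at bench level under the middle of the aluminium block (104 mm square, top at z = 0.095; housing round it up to z = 0.082). Four wells, 32.5 mm across, 70 mm deep, 24 mm either side of the origin in x and y: one holds the sleeve, two hold capped tubes, one is empty.
- carousel_tube: Capped 50 ml conical tube, 35 mm across the blue cap, 111 mm tall, standing in a wide cup of the carousel, top at z = 0.133. Its centre is 87 mm from the test tube's. Origin: centre of its foot. May travel with the tray but must stay standing in its cup.
- block_tube_a: Capped 50 ml conical tube, 35 mm across the cap, standing in a heater well, 41 mm of it above the block (top at z = 0.136). Origin: centre of its foot. A neighbouring well's centre is 48 mm away. To be left alone.
- block_tube_b: A second capped 50 ml tube in a heater well, as block_tube_a.
- bottle_tall: Clear reagent bottle with blue screw cap, 58 mm across, 128 mm tall, standing between carousel and heater. Origin: centre of its foot. To be left standing where it is.
- bottle_brown: Brown glass reagent bottle with black cap, 53 mm across, 115 mm tall, in the same row. Origin: centre of its foot. To be left standing where it is.
- bottle_small: Reagent bottle with green cap, 48 mm across, 101 mm tall, in the same row. Origin: centre of its foot. To be left standing where it is.
Not all that is in view belongs to the job. Leave any turquoise look-alike of the bottle_small alone.

How it is judged:
On the way:
1. the test tube is held in the fingers, lifted clear above the carousel's cups (height (world z) of test_tube above 0.075 m and contact force between test_tube and the fingers above 0.3 N and angle between test_tube's own z axis and vertical below 0.3 rad), for 0.2 s.
At the end, for the whole second after the job is handed in: Held in the fingers, the tube is upright within 0.1 rad and still, its foot 3 to 18 mm above the sleeve's mouth and within 5 mm of its centre, touching nothing but the fingers; bottles moved under 20 mm, sleeve and block tubes under 12 mm, the carousel's other tube still in its cup (z of test_tube in the frame of sleeve_mouth between 0.003 and 0.018 m and horizontal distance between test_tube and sleeve_mouth below 0.005 m and angle between test_tube's own z axis and vertical below 0.1 rad and linear speed of test_tube below 0.02 m/s and contact force between test_tube and the fingers above 0.3 N and contact force between test_tube and heater below 0.05 N and contact force between test_tube and block_tube_a below 0.05 N and contact force between test_tube and block_tube_b below 0.05 N and contact force between test_tube and sleeve below 0.05 N and contact force between test_tube and carousel_tube below 0.05 N and contact force between test_tube and carousel_base below 0.05 N and contact force between test_tube and bottle_tall below 0.05 N and contact force between test_tube and bottle_brown below 0.05 N and contact force between test_tube and bottle_small below 0.05 N and distance of each of bottle_tall, bottle_brown, bottle_small from where it was at the start of the episode below 0.02 m and distance of each of block_tube_a, block_tube_b, sleeve from where it was at the start of the episode below 0.012 m and angle between each of bottle_tall, bottle_brown, bottle_small, block_tube_a, block_tube_b, sleeve's own z axis and vertical below 0.15 rad and not (angle between carousel_tube's own z axis and vertical above 0.4 rad or horizontal distance between carousel_tube and carousel_base above 0.07 m or height (world z) of carousel_tube above 0.045 m)); the arm keeps its last pose, push and grip.
It fails at once if the test tube touches the sleeve, the heater or a tube in it (contact force between test_tube and heater above 0.3 N or contact force between test_tube and block_tube_a above 0.3 N or contact force between test_tube and block_tube_b above 0.3 N or contact force between test_tube and sleeve above 0.3 N).
It fails at once if the open test tube is tipped (more than 0.5 rad) or dropped back to the bench (angle between test_tube's own z axis and vertical above 0.5 rad or height (world z) of test_tube below 0.01 m).
It fails at once if a bottle is shoved (20 mm) or tipped (0.3 rad) (distance of any of bottle_tall, bottle_brown, bottle_small from where it was at the start of the episode above 0.02 m or angle between any of bottle_tall, bottle_brown, bottle_small's own z axis and vertical above 0.3 rad).
It fails at once if the sleeve or a tube in the heater is displaced (12 mm) (distance of any of block_tube_a, block_tube_b, sleeve from where it was at the start of the episode above 0.012 m).
It fails at once if the other tube leaves its cup or falls over on the carousel (angle between carousel_tube's own z axis and vertical above 0.4 rad or horizontal distance between carousel_tube and carousel_base above 0.07 m or height (world z) of carousel_tube above 0.045 m).
It also fails if it takes over 42 s, if anything falls off the work surface, if the arm or the gripper's body presses on something with over 40 N, if the wrist force passes 120 N, or if a joint passes its speed limit or range.

### The arm

A 6-joint arm with a two-finger parallel gripper is mounted at the origin on a cart in front of the work surface, level with it; the furniture and walls round the work are solid. World frame = base frame: x ahead of the robot, y to its left, z up, the work surface at z = 0. Lengths are in m, angles in rad, forces in N, time in s.
With the tool pointing down it reaches from about 0.325 to 0.875 m from the base axis. Payload 4.4 kg.
Tool frame: the origin (TCP) lies at the very end of the fingers, on their centre line; the grasp point (between the pads) lies 19 mm behind it; z points along the fingers, y is the line along which they close (so a half turn about z gives the same grasp; the last joint's range is limited). The gripper opens to 85 mm and grips with 20 to 120 N. Pads are 22 mm wide; open, the fingers measure 114 mm over their backs; the gripper's body (76 mm by 85 mm) begins 54 mm behind the grasp point. The pads swing forward as they close: fully open they stand 13 mm farther back than shut.
Start: joints at [1.185, 0.207, 1.542, -0, 1.393, -0.15], TCP at [0.134, 0.559, 0.231] pointing down, gripper open.
Joint ranges: [-2.73, 2.73], [-0.86, 2.22], [0.23, 2.46], [-1.11, 4.25], [0.08, 2.63], [-2.82, 2.82]. Speed limits (rad/s): [2.79, 2.79, 3.14, 3.14, 3.14, 3.14].

### API

Orientations are given as [roll, pitch, yaw] about the fixed x, y, z axes, in that order (R = Rz(yaw) Ry(pitch) Rx(roll)).
In Python, from rig import bot, viewer gives the robot as it stands.
- The arm moves only by the shell command python3 -m pendant 'ROWS'. ROWS is a JSON object whose one key "increments" holds a list of rows, each an object with "slide": the shift along the tool's x, y, z in m, a list of three; "yaw": the turn about the tool's z in rad; "grip": the opening, from -1 (shut) to 1 (fully open). A call has 1 to 20 rows; each row is the pose to reach, as a shift and turn from the pose commanded when the call began, along the tool's axes at that moment; what a row does not reach only later rows make up. A row lasts 1/10 s, in which the tool goes at most 50 mm and 8.59 degrees, less where a joint would pass 70% of its speed; a pose out of reach is approached as far as the arm can. A call with a gripper value outside its range is refused whole. The fingers move at their own pace and stop on an object; the grip force is fixed at half the most. Time passes only in rows, so rows that repeat a pose let the fingers close. It gives the time, the measured TCP pose, the force, the opening and the grip force at its end, in the units of the state.
- bot.read_state(): the state, without advancing time (a new reading comes with each control period).
- viewer.capture(name): name is "side" or "top"; returns the picture (480x640x3 uint8, red, green, blue); there is no depth.
- viewer.camera_model(name): a dict with "K" (3x3 intrinsics, pixels), "eye" and "attitude" of the camera in the world. Camera axes: x right, y down, z forward; pixel columns grow to the right and rows downward; lengths in m; the calibration is good to about 2 mm. A picture is of the moment at which its call begins. camera_model takes no time and is no camera call.
- bot.sign_off(): hands the job in; it is judged then, once.
The state is a dict: "time_s": time; "joint_pos": joint angles; "joint_vel": joint speeds; "effort": joint torques, N m; "ee_pos": TCP position; "ee_rot": TCP orientation; "contact_force": force on the tool from outside, world axes, zero at the start; "ft_torque": the same for the moment, N m; "width": finger opening in m; "gripper_force": force on a finger pad.
Only numpy, scipy, OpenCV 4.12 (cv2) and the standard library are available. Lean on these libraries where they do the work, as an engineer would, in place of code of your own. Each camera call takes 0.05 s, during which the arm holds its last target. There are 200 camera calls.

## Working session

There is one attempt and no reset: what is moved stays moved. The work goes in short steps, Python scripts to look and compute and a shell command to move; the robot and the scene stay as the last step left them, time stands still between calls to the robot, and variables do not carry over. Pictures are saved under pics/ and viewed, at most 10 in all, crops included, and the job is handed in when it is done.

```bash
mkdir -p pics; python3 - <<'E'
from rig import bot, viewer
import cv2
for n in ("top","side"):
    cv2.imwrite(f"pics/{n}0.png",viewer.capture(n)[:,:,::-1]); print(n,viewer.camera_model(n))
s=bot.read_state(); print(s)
E
```

```text
top {'K': array([[462.3452795 ,   0.        , 317.44569899],
       [  0.        , 462.3452795 , 238.1583111 ],
       [  0.        ,   0.        ,   1.        ]]), 'eye': array([ 0.36018101, -0.0297531 ,  0.95708128]), 'attitude': array([-3.00684779,  0.01449821, -1.55387351])}
side {'K': array([[596.89652449,   0.        , 320.50541601],
       [  0.        , 596.89652449, 242.6382668 ],
       [  0.        ,   0.        ,   1.        ]]), 'eye': array([ 0.48836428, -1.1197516 ,  0.73909023]), 'attitude': array([-2.09172111,  0.01891324,  0.01108235])}
{'time_s': 0.1, 'joint_pos': array([ 1.18451396e+00,  2.07361052e-01,  1.54280516e+00, -5.34691623e-06,
        1.39351560e+00, -1.50516204e-01]), 'joint_vel': array([-0.00012266, -0.00217781, -0.00382203,  0.00066533, -0.00175322,
       -0.00080857]), 'effort': array([-3.03577417e-04, -3.84089756e+01, -2.92549735e+01, -1.54238451e-04,
        4.75656721e-03, -1.06228447e-05]), 'ee_pos': array([0.13407423, 0.55844711, 0.23022978]), 'ee_rot': array([-3.13952632e+00, -3.08065435e-04,  2.90582712e+00]), 'contact_force': array([-0.29420533,  0.48363553,  0.19050756]), 'ft_torque': array([ 0.00065951, -0.02219217, -0.04239915]), 'gripper_force': 0.0, 'width': 0.08528166895041063}
```

View pics/top0.png

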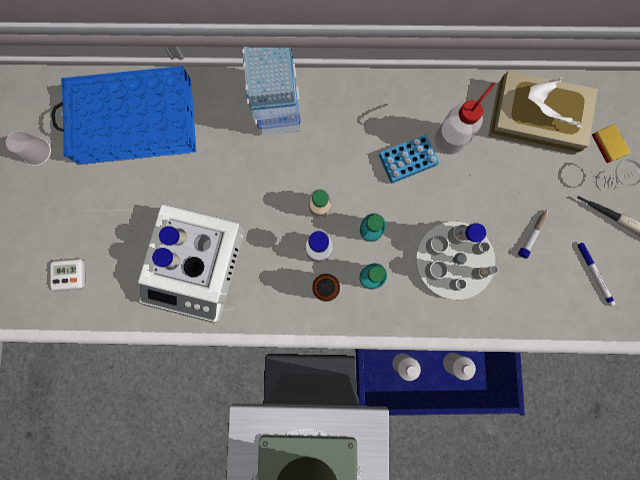

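View pics/side0.png

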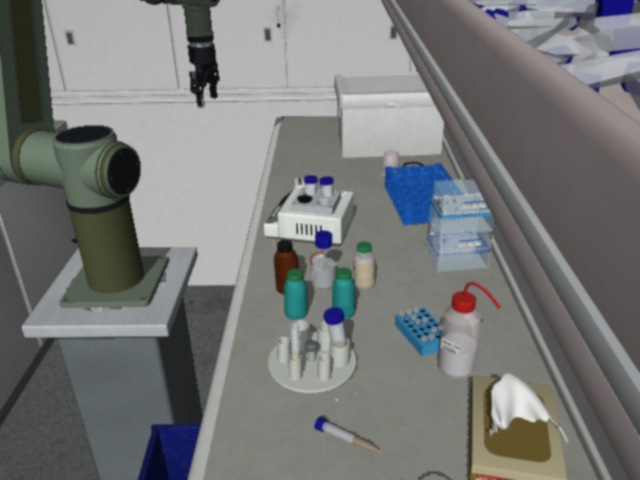

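The top view shows the carousel at about (456,260), with the test tube near (487,271) leaning right. The heater is at (190,260) with the black sleeve at (194,267), and the bottle row is at x≈320. Two turquoise look-alikes stand at about (373,228) and (373,277). Next I'll zoom in.

```bash
cat > h.py <<'E'
import numpy as np, cv2
from rig import bot, viewer
from scipy.spatial.transform import Rotation as R
def cam(n):
    m=viewer.camera_model(n); return m["K"],np.array(m["eye"]),R.from_euler('xyz',m["attitude"]).as_matrix()
def atz(n,uv,z):
    K,e,A=cam(n); d=A@np.linalg.inv(K)@np.array([*uv,1.]); return e+d*(z-e[2])/d[2]
def proj(n,p):
    K,e,A=cam(n); q=K@(A.T@(np.array(p,float)-e)); return q[:2]/q[2]
E
python3 - <<'E'
from h import *
t=cv2.imread("pics/top0.png"); s=cv2.imread("pics/side0.png")
f=lambda i,x,y,w,h,k:cv2.resize(i[y:y+h,x:x+w],None,fx=k,fy=k,interpolation=cv2.INTER_CUBIC)
a=f(t,411,214,90,90,4.44)[:400,:400]; b=f(t,150,215,90,90,4.44)[:400,:400]
cv2.imwrite("pics/crops.png",np.hstack([a,b]))
cv2.imwrite("pics/crops2.png",np.hstack([f(s,260,290,110,110,3.6),f(s,260,165,110,110,3.6)]))
for n,uv,z in [("car",(456,260),.022),("small",(319,197),.1),("tall",(319,241),.128),("brown",(326,287),.115),("tq1",(373,222),.1),("tq2",(375,272),.1),("heater",(190,256),.09)]: print(n,atz("top",uv,z).round(4))
print(proj("top",[.4,-.3,.1]),proj("side",[.4,-.3,.1]))
E
```

```text
car [ 0.4464 -0.2946  0.022 ]
small [ 0.5548 -0.017   0.1   ]
tall [ 0.4672 -0.0187  0.128 ]
brown [ 0.3851 -0.0326  0.115 ]
tq1 [ 0.5083 -0.1191  0.1   ]
tq2 [ 0.4146 -0.1229  0.1   ]
heater [0.4399 0.2252 0.09  ]
[471.51948582 281.4945296 ] [281.59943172 327.82715356]
```

View pics/crops.png

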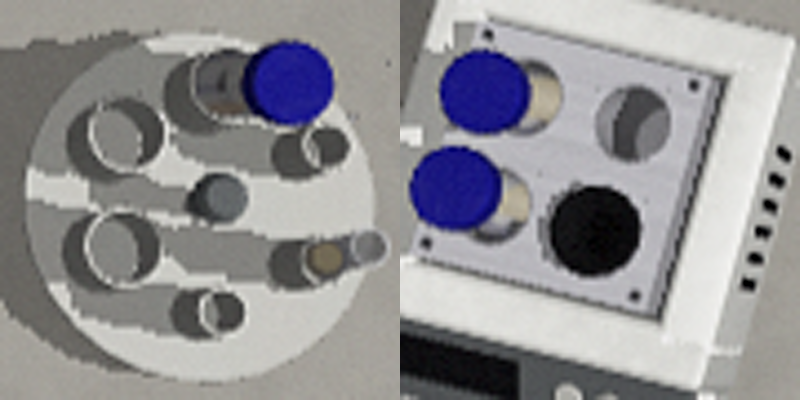

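View pics/crops2.png

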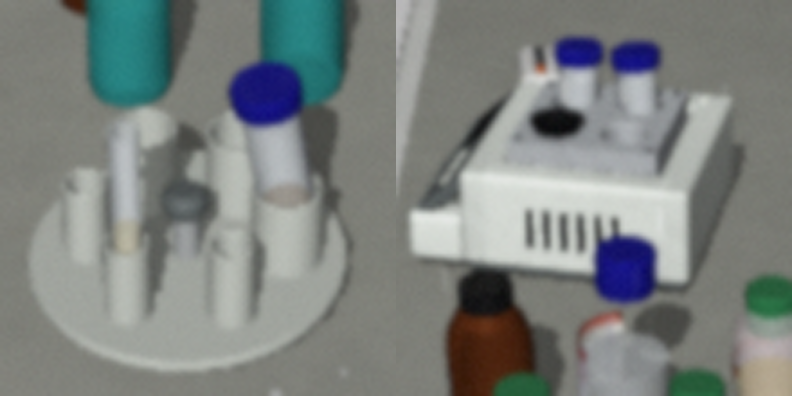

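The crops show the test tube's mouth at crop (370,248), which is full-frame (493.9,269.5). The sleeve mouth is at crop (597,230), full-frame (194.0,266.4). The carousel tube stands in the wide cup to the upper right, well clear of a radial grip.

```bash
python3 - <<'E'
from h import *
c=lambda x,y:((x+.5)/4.44-.5+411,(y+.5)/4.44-.5+214)
for n,uv,z in [("tube top",c(370,248),.128),("tube cup rim",c(323,258),.064),("knob",c(220,198),.061),("cup r",c(325,147),.064),("cup l",c(222,312),.064),("tray",c(200,207),.024),("ctube cap",c(289,82),.133)]: print(n,atz("top",uv,z).round(4))
print("sleeve",atz("top",(194.0,266.4),.102).round(4))
g=lambda x,y,ox,oy:((x+.5)/3.6-.5+ox,(y+.5)/3.6-.5+oy)
print("side tube top",atz("side",g(126,127,260,290),.128).round(4)) 
print("side sleeve",atz("side",g(161,123,260,165),.102).round(4))
t=atz("top",c(370,248),.128);k=atz("top",c(220,198),.061)
r=t-k; print("radial",r, np.arctan2(r[1],r[0]))
E
```

```text
tube top [ 0.4207 -0.3316  0.128 ]
tube cup rim [ 0.4208 -0.3345  0.064 ]
knob [ 0.4464 -0.2917  0.061 ]
cup r [ 0.4691 -0.3369  0.064 ]
cup l [ 0.3968 -0.2904  0.064 ]
tray [ 0.4457 -0.2933  0.024 ]
ctube cap [ 0.4869 -0.2995  0.133 ]
sleeve [0.4195 0.2131 0.102 ]
side tube top [ 0.4251 -0.3284  0.128 ]
side sleeve [0.4218 0.2083 0.102 ]
radial [-0.02567098 -0.03990856  0.067     ] -2.1424080720157335
```

```bash
cat >> h.py <<'E'
def slide(target):
    s=bot.read_state(); A=R.from_euler('xyz',s["ee_rot"]).as_matrix()
    return (A.T@(np.array(target)-s["ee_pos"])).round(4)
E
python3 -c "
from h import *
for t in [(.45,.15,.23),(.421,-.332,.2)]: print(slide(t))"
```

```text
[-0.4026 -0.3234  0.0008]
[-0.487  -0.7987  0.0317]
```

```bash
python3 -m pendant '{"increments":[{"slide":[-0.403,-0.323,0],"yaw":0.323,"grip":0.3},{"slide":[-0.403,-0.323,0],"yaw":0.323,"grip":0.3},{"slide":[-0.403,-0.323,0],"yaw":0.323,"grip":0.3},{"slide":[-0.403,-0.323,0],"yaw":0.323,"grip":0.3},{"slide":[-0.403,-0.323,0],"yaw":0.323,"grip":0.3},{"slide":[-0.403,-0.323,0],"yaw":0.323,"grip":0.3},{"slide":[-0.403,-0.323,0],"yaw":0.323,"grip":0.3},{"slide":[-0.403,-0.323,0],"yaw":0.323,"grip":0.3},{"slide":[-0.403,-0.323,0],"yaw":0.323,"grip":0.3},{"slide":[-0.403,-0.323,0],"yaw":0.323,"grip":0.3},{"slide":[-0.403,-0.323,0],"yaw":0.323,"grip":0.3},{"slide":[-0.403,-0.323,0],"yaw":0.323,"grip":0.3}]}'; python3 -c "
from h import *
for t in [(.421,-.332,.2)]: print(slide(t))"
```

```text
time_s: 1.3
ee_pos: [0.4519, 0.1486, 0.2308]
ee_rot: [-3.141, -0.0, 2.578]
contact_force: [0.1, 0.2, 0.2]
width: 0.0554
gripper_force: 0.0
[-0.2306 -0.4228  0.0311]
```

```bash
python3 -m pendant '{"increments":[{"slide":[-0.231,-0.423,0.03],"yaw":0,"grip":0.3},{"slide":[-0.231,-0.423,0.03],"yaw":0,"grip":0.3},{"slide":[-0.231,-0.423,0.03],"yaw":0,"grip":0.3},{"slide":[-0.231,-0.423,0.03],"yaw":0,"grip":0.3},{"slide":[-0.231,-0.423,0.03],"yaw":0,"grip":0.3},{"slide":[-0.231,-0.423,0.03],"yaw":0,"grip":0.3},{"slide":[-0.231,-0.423,0.03],"yaw":0,"grip":0.3},{"slide":[-0.231,-0.423,0.03],"yaw":0,"grip":0.3},{"slide":[-0.231,-0.423,0.03],"yaw":0,"grip":0.3},{"slide":[-0.231,-0.423,0.03],"yaw":0,"grip":0.3},{"slide":[-0.231,-0.423,0.03],"yaw":0,"grip":0.3},{"slide":[-0.231,-0.423,0.03],"yaw":0,"grip":0.3}]}'; python3 - <<'E'
from h import *
f=lambda i,x,y,w,h,k:cv2.resize(i[y:y+h,x:x+w],None,fx=k,fy=k,interpolation=cv2.INTER_CUBIC)
s=viewer.capture("side")[:,:,::-1]; t=viewer.capture("top")[:,:,::-1]
st=bot.read_state(); p=st["ee_pos"]; print(p,st["ee_rot"],slide((.421,-.332,.088)))
print(proj("side",p),proj("top",p))
cv2.imwrite("pics/c3.png",np.hstack([f(s,250,260,130,130,3),f(t,400,190,130,130,3)]))
E
```

```text
time_s: 2.5
ee_pos: [0.4223, -0.3293, 0.2006]
ee_rot: [3.14, -0.002, 2.582]
contact_force: [-0.2, 0.1, 0.9]
width: 0.0554
gripper_force: 0.0
[ 0.42253919 -0.3282864   0.20087637] [ 3.14061235e+00 -1.30405158e-03  2.58455388e+00] [-0.0008 -0.0041  0.1129]
[291.22924352 288.51950184] [508.16498734 265.31827655]
```

View pics/c3.png

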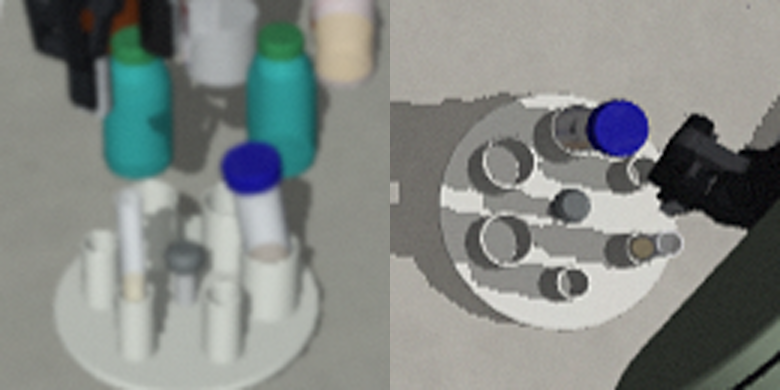

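The fingers are over the carousel. In the side view, crop (124,86) is the TCP and the tube's mouth is at crop (127,193). In the top view the mouth is at crop (670,243). The two estimates agree to within about 3 mm, and the 22 mm pads cover that. I'll descend and close on it.

```bash
python3 -m pendant '{"increments":[{"slide":[0,-0.003,0.03],"yaw":0,"grip":0.3},{"slide":[0,-0.003,0.06],"yaw":0,"grip":0.3},{"slide":[0,-0.003,0.09],"yaw":0,"grip":0.3},{"slide":[0,-0.003,0.112],"yaw":0,"grip":0.3},{"slide":[0,-0.003,0.112],"yaw":0,"grip":0.3},{"slide":[0,-0.003,0.112],"yaw":0,"grip":0.3}]}'; python3 - <<'E'
from h import *
f=lambda i,x,y,w,h,k:cv2.resize(i[y:y+h,x:x+w],None,fx=k,fy=k,interpolation=cv2.INTER_CUBIC)
s=viewer.capture("side")[:,:,::-1]; t=viewer.capture("top")[:,:,::-1]
cv2.imwrite("pics/c4.png",np.hstack([f(s,250,260,130,130,3),f(t,400,190,130,130,3)]))
E
```

```text
time_s: 3.2
ee_pos: [0.4212, -0.3315, 0.0896]
ee_rot: [3.141, -0.0, 2.585]
contact_force: [0.2, -0.0, -0.8]
width: 0.0556
gripper_force: 0.0
```

View pics/c4.png

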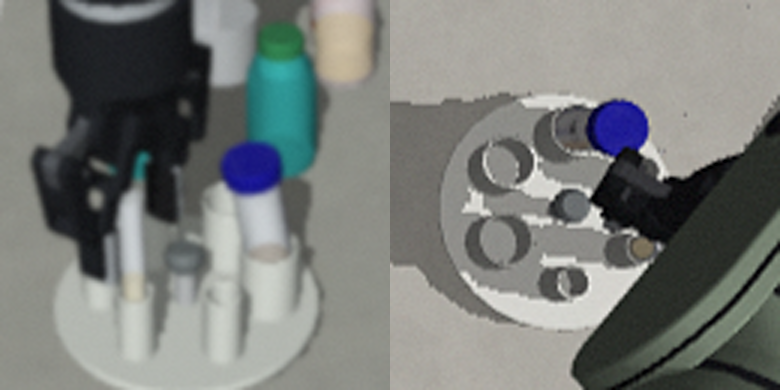

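The side view shows the tube standing between the two fingers at crop x≈129, and the carousel hasn't moved. Before closing I'll check how well the tube is centred.

```bash
python3 - <<'E'
from h import *
p=bot.read_state()["ee_pos"].copy()
for z in (.1,.128): 
    q=proj("side",[p[0],p[1],z]); print(z,((q-[250,260]+.5)*3-.5).round(1))
print(((proj("side",[p[0]+.005,p[1],.128])-[250,260]+.5)*3-.5).round(1))
s=viewer.capture("side"); g=s.sum(2)//3
for r in (326,330,336,342): print(r,g[r,282:304])
E
```

```text
0.1 [131.2 241. ]
0.128 [129.1 201.1]
[138.2 201.1]
326 [140 125  89  52  35  26  25  42  89 147 173 183 182 172 155 127  90  48
  22  19  23  28]
330 [ 43  46  40  32  27  25  36  87 152 186 200 205 199 186 161 130 105  75
  43  31  27  27]
336 [ 21  21  27  28  33  42  69 112 160 185 198 204 201 194 171 141 127 126
 126 126 126 124]
342 [ 22  27  49  95 132 131 112 110 147 178 195 203 204 199 181 151 131 124
 126 126 126 123]
```

```bash
python3 -m pendant '{"increments":[{"slide":[-0.001,0.001,0],"yaw":0,"grip":0},{"slide":[-0.001,0.001,0],"yaw":0,"grip":-0.2},{"slide":[-0.001,0.001,0],"yaw":0,"grip":-0.4},{"slide":[-0.001,0.001,0],"yaw":0,"grip":-0.55},{"slide":[-0.001,0.001,0],"yaw":0,"grip":-0.65},{"slide":[-0.001,0.001,0],"yaw":0,"grip":-1},{"slide":[-0.001,0.001,0],"yaw":0,"grip":-1},{"slide":[-0.001,0.001,0],"yaw":0,"grip":-1},{"slide":[-0.001,0.001,0],"yaw":0,"grip":-1}]}'
```

```text
time_s: 4.25
ee_pos: [0.4221, -0.3326, 0.0893]
ee_rot: [-3.141, 0.0, 2.583]
contact_force: [-0.2, 0.1, 0.4]
width: 0.0148
gripper_force: 58.3
```

The tube is gripped, with the opening close to 16 mm. Now lift it to foot z≈0.18.

```bash
python3 -m pendant '{"increments":[{"slide":[0,0,-0.01],"yaw":0,"grip":-1},{"slide":[0,0,-0.025],"yaw":0,"grip":-1},{"slide":[0,0,-0.045],"yaw":0,"grip":-1},{"slide":[0,0,-0.065],"yaw":0,"grip":-1},{"slide":[0,0,-0.085],"yaw":0,"grip":-1},{"slide":[0,0,-0.105],"yaw":0,"grip":-1},{"slide":[0,0,-0.125],"yaw":0,"grip":-1},{"slide":[0,0,-0.145],"yaw":0,"grip":-1},{"slide":[0,0,-0.16],"yaw":0,"grip":-1},{"slide":[0,0,-0.16],"yaw":0,"grip":-1},{"slide":[0,0,-0.16],"yaw":0,"grip":-1}]}'; python3 - <<'E'
from h import *
f=lambda i,x,y,w,h,k:cv2.resize(i[y:y+h,x:x+w],None,fx=k,fy=k,interpolation=cv2.INTER_CUBIC)
s=viewer.capture("side")[:,:,::-1]
p=bot.read_state()["ee_pos"]; k=lambda q:((q-[250,190]+.5)*3-.5).round(1)
print(k(proj("side",p)),k(proj("side",p-[0,0,.067])),slide((.4205,.212,.25)))
cv2.imwrite("pics/c5.png",f(s,250,190,130,200,3))
E
```

```text
time_s: 5.35
ee_pos: [0.4221, -0.3323, 0.2495]
ee_rot: [3.142, 0.0, 2.583]
contact_force: [-0.0, -0.1, 0.4]
width: 0.0148
gripper_force: 58.6
[118.8 224.3] [124.5 330.2] [ 0.2894  0.4606 -0.0008]
```

View pics/c5.png

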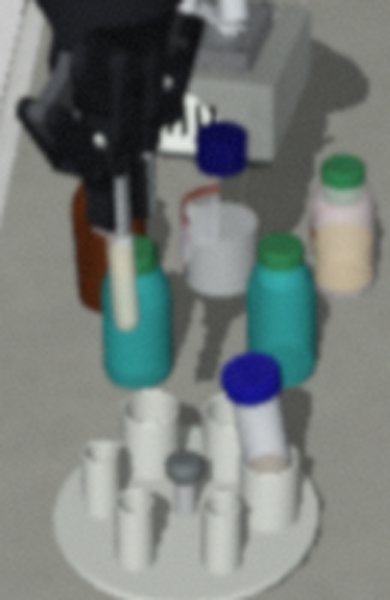

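The tube hangs upright in the fingers, with its foot at crop (127,331) against a predicted (124,330). The carousel and its other tube are undisturbed. Now carry it over to the sleeve.

```bash
python3 -m pendant '{"increments":[{"slide":[0.006,0.009,0],"yaw":0,"grip":-1},{"slide":[0.017,0.028,0],"yaw":0,"grip":-1},{"slide":[0.035,0.055,0],"yaw":0,"grip":-1},{"slide":[0.055,0.087,0],"yaw":0,"grip":-1},{"slide":[0.075,0.119,0],"yaw":0,"grip":-1},{"slide":[0.095,0.151,0],"yaw":0,"grip":-1},{"slide":[0.115,0.183,0],"yaw":0,"grip":-1},{"slide":[0.135,0.215,0],"yaw":0,"grip":-1},{"slide":[0.155,0.247,0],"yaw":0,"grip":-1},{"slide":[0.175,0.279,0],"yaw":0,"grip":-1},{"slide":[0.195,0.311,0],"yaw":0,"grip":-1},{"slide":[0.215,0.343,0],"yaw":0,"grip":-1},{"slide":[0.235,0.374,0],"yaw":0,"grip":-1},{"slide":[0.255,0.406,0],"yaw":0,"grip":-1},{"slide":[0.271,0.432,0],"yaw":0,"grip":-1},{"slide":[0.282,0.449,0],"yaw":0,"grip":-1},{"slide":[0.289,0.46,0],"yaw":0,"grip":-1},{"slide":[0.289,0.46,0],"yaw":0,"grip":-1},{"slide":[0.289,0.46,0],"yaw":0,"grip":-1}]}'; python3 - <<'E'
from h import *
p=bot.read_state()["ee_pos"]; print(p,slide((.4205,.212,.20)))
E
```

```text
time_s: 7.3
ee_pos: [0.4205, 0.2103, 0.2488]
ee_rot: [-3.14, -0.0, 2.583]
contact_force: [-0.6, -0.6, 0.1]
width: 0.0149
gripper_force: 58.7
[0.42048741 0.21031286 0.24875122] [0.0009 0.0015 0.0487]
```

```bash
python3 -m pendant '{"increments":[{"slide":[0,0.001,0.015],"yaw":0,"grip":-1},{"slide":[0,0.001,0.03],"yaw":0,"grip":-1},{"slide":[0,0.001,0.045],"yaw":0,"grip":-1},{"slide":[0,0.001,0.048],"yaw":0,"grip":-1},{"slide":[0,0.001,0.048],"yaw":0,"grip":-1},{"slide":[0,0.001,0.048],"yaw":0,"grip":-1}]}'; python3 - <<'E'
from h import *
f=lambda i,x,y,w,h,k:cv2.resize(i[y:y+h,x:x+w],None,fx=k,fy=k,interpolation=cv2.INTER_CUBIC)
s=viewer.capture("side")[:,:,::-1];t=viewer.capture("top")[:,:,::-1]
p=bot.read_state()["ee_pos"]; print(p)
k=lambda q:((q-[270,150]+.5)*6-.5).round(1)
for d in (0,.067): print(k(proj("side",p-[0,0,d])))
print("mouth pred from top",k(proj("side",(.4195,.2131,.102))))
cv2.imwrite("pics/c6.png",np.hstack([f(s,270,150,66,80,6),f(t,160,225,66,80,6)]))
E
```

```text
time_s: 7.9
ee_pos: [0.4221, 0.2112, 0.2021]
ee_rot: [3.141, 0.001, 2.582]
contact_force: [0.7, 0.3, -0.8]
width: 0.0151
gripper_force: 58.6
[0.42224084 0.21155989 0.20233331]
[201.8  63.5]
[207.3 217.8]
mouth pred from top [203.4 290.4]
```

View pics/c6.png

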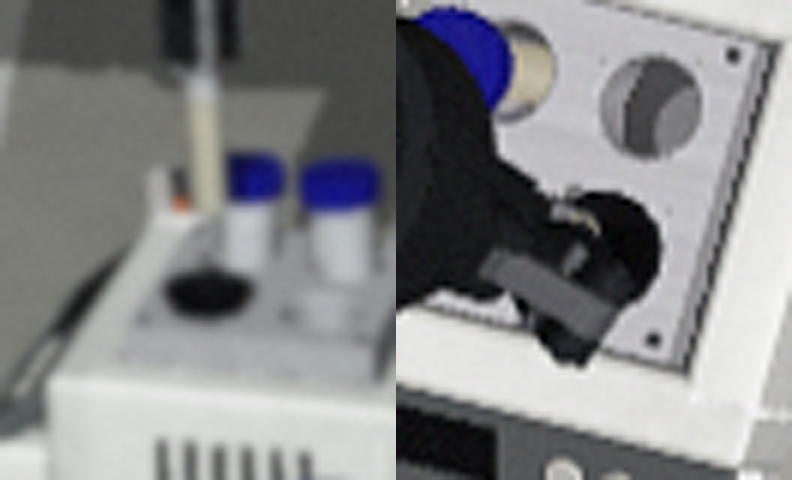

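In the side view the foot is at about crop (206,213) and the mouth at about (209,294). Allowing for perspective, x lines up. To pin down y I'll fit the projected rim circle to the first pictures by code.

```bash
python3 - <<'E'
from h import *
th=np.linspace(0,2*np.pi,120,endpoint=False)
for n,c0 in (("top",(194,266)),("side",(304,199))):
    g=cv2.imread(f"pics/{n}0.png",0).astype(np.uint8); 
    G=cv2.resize(g[c0[1]-20:c0[1]+20,c0[0]-20:c0[0]+20],None,fx=10,fy=10,interpolation=cv2.INTER_CUBIC)
    m=(G<75).astype(np.uint8); _,lab,st,cen=cv2.connectedComponentsWithStats(m); i=lab[200,200]
    x,y,w,h,a=st[i]; u=lambda q,o:(q+.5)/10-.5+o-20
    print(n,"L R",u(x,c0[0]),u(x+w,c0[0]),"T B",u(y,c0[1]),u(y+h,c0[1]),"cen",u(cen[i][0],c0[0]),u(cen[i][1],c0[1]),a/100)
    for X,Y in ((.4195,.2131),(.4218,.2131),(.4218,.2091)):
        q=np.array([proj(n,(X+.0205*np.cos(t),Y+.0205*np.sin(t),.102)) for t in th]); print((X,Y),q.min(0).round(2),q.max(0).round(2),q.mean(0).round(2))
# foot limb in current side view
K,e,A=cam("side"); p=bot.read_state()["ee_pos"]; c=p-[0,0,.067-.008]
q=proj("side",c); print("limb pred crop row",((q[1]-150+.5+.008*K[0,0]/np.linalg.norm(c-e))*6-.5))
E
```

```text
top L R 182.95 203.65 T B 256.55 276.85 cen 193.28138897349984 266.55684434968015 328.3
(0.4195, 0.2131) [183.02 255.41] [205.01 277.45] [194.01 266.42]
(0.4218, 0.2131) [183.09 254.19] [205.07 276.21] [194.08 265.18]
(0.4218, 0.2091) [185.23 254.22] [207.21 276.25] [196.22 265.21]
side L R 297.15 311.55 T B 194.15 202.85 cen 304.2156338953361 198.54782132691045 91.34
(0.4195, 0.2131) [295.19 194.43] [311.78 201.61] [303.49 198.  ]
(0.4218, 0.2131) [296.12 194.41] [312.71 201.6 ] [304.42 197.99]
(0.4218, 0.2091) [296.04 195.1 ] [312.68 202.32] [304.36 198.69]
limb pred crop row 219.35387851719517
```

```bash
python3 -m pendant '{"increments":[{"slide":[0.001,0.001,0.007],"yaw":0,"grip":-1},{"slide":[0.001,0.001,0.014],"yaw":0,"grip":-1},{"slide":[0.001,0.001,0.022],"yaw":0,"grip":-1},{"slide":[0.001,0.001,0.022],"yaw":0,"grip":-1},{"slide":[0.001,0.001,0.022],"yaw":0,"grip":-1},{"slide":[0.001,0.001,0.022],"yaw":0,"grip":-1}]}'; python3 - <<'E'
from h import *
f=lambda i,x,y,w,h,k:cv2.resize(i[y:y+h,x:x+w],None,fx=k,fy=k,interpolation=cv2.INTER_CUBIC)
s=viewer.capture("side")[:,:,::-1];t=viewer.capture("top")[:,:,::-1]
K,e,A=cam("side"); st=bot.read_state(); p=st["ee_pos"]; print(p,st["ee_rot"]); c=p-[0,0,.067-.008]
q=proj("side",c); q[1]+=.008*K[0,0]/np.linalg.norm(c-e); print("limb pred px",q)
print(s[180:206,int(round(q[0]))].tolist())
cv2.imwrite("pics/c7.png",np.hstack([f(s,282,165,44,50,9),f(t,172,240,44,50,9)]))
E
```

```text
time_s: 8.6
ee_pos: [0.4213, 0.2131, 0.1794]
ee_rot: [3.141, 0.0, 2.583]
contact_force: [-0.0, -0.8, 0.6]
width: 0.0146
gripper_force: 58.6
[0.42145175 0.21306629 0.17958679] [3.14111972e+00 4.62586361e-04 2.58275822e+00]
limb pred px [304.03051846 194.36970947]
[[160, 178, 181], [162, 180, 182], [164, 181, 184], [161, 180, 182], [161, 179, 182], [161, 179, 181], [161, 178, 181], [160, 178, 181], [161, 178, 181], [159, 177, 180], [159, 177, 179], [159, 176, 178], [155, 172, 174], [142, 156, 157], [107, 115, 117], [66, 68, 67], [31, 31, 31], [21, 20, 19], [19, 17, 16], [17, 15, 15], [15, 13, 12], [17, 16, 17], [49, 46, 46], [94, 91, 88], [136, 133, 129], [157, 153, 150]]
```

View pics/c7.png

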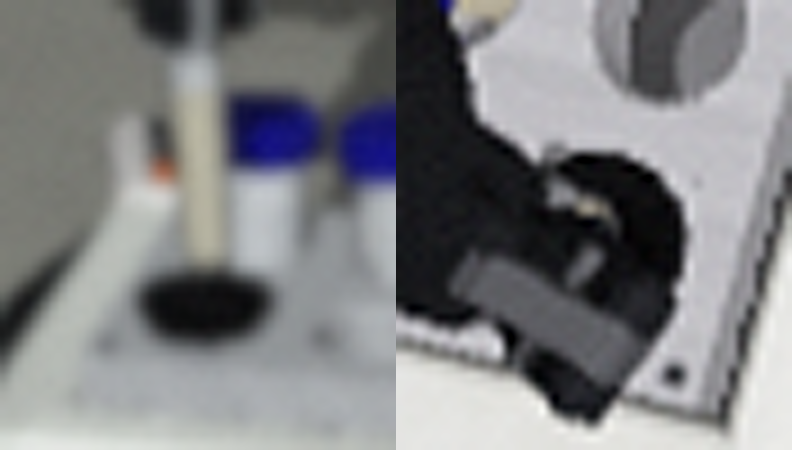

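The foot hovers over the black mouth, at crop x 207 against a mouth centre of 206. Its lower limb is at row 194.2 against a predicted 194.4, so it is centred and about 10.5 mm above the rim. I'll let it settle and hand in.

```bash
python3 -m pendant '{"increments":[{"slide":[0,0.001,0],"yaw":0,"grip":-1},{"slide":[0,0.001,0],"yaw":0,"grip":-1},{"slide":[0,0.001,0],"yaw":0,"grip":-1},{"slide":[0,0.001,0],"yaw":0,"grip":-1},{"slide":[0,0.001,0],"yaw":0,"grip":-1}]}' && python3 -c "
from rig import bot
print(bot.sign_off())"
```

```text
time_s: 9.2
ee_pos: [0.4217, 0.2138, 0.1793]
ee_rot: [-3.142, -0.0, 2.583]
contact_force: [-0.2, 0.7, 0.5]
width: 0.0146
gripper_force: 58.6
the job is handed in; nothing more can be done
None
```

I handed the job in at about 9 s with the test tube still gripped, upright and still. By my camera measurements it is centred over the sleeve to about 1–2 mm, its foot about 10 mm above the mouth; no verdict came back.

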